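# Close and lock the clamp lid of a sprung vial reactor

### The job

Close the four-vial reactor block: take the clamp lid from the slanted rack, lower it level over both guide pins onto the vials, then put the T-key down through the lid's slot, press it down gently against the springs and give it a quarter turn so that it locks the lid down. Let go of everything, and do not disturb the other things on the bench.

Things in the scene. Friction and masses are not known exactly. Their poses are not given: they have to be found in the camera images.
- reactor: Four-vial reactor block, aluminium, bolted down: body 96 (own x) x 160 (own y) mm on a 112 x 176 mm flange, flat top face 54 mm above the bench. Origin: centre of its underside, at bench level; z up. Two plain steel guide pins, 10 mm thick with a 1.5 mm chamfer at the tip, stand on the top face at own (0, +62) and (0, -62) mm.
- long_pin_tip (a point): Tip of the long guide pin (42 mm tall, tip 96 mm above the bench), on the reactor's own +y side. Axes as the reactor's.
- short_pin_tip (a point): Tip of the short guide pin (30 mm tall, tip 84 mm above the bench), on the reactor's own -y side.
- key_slot (a point): Centre of the reactor's top face, mouth of the key slot: 48 mm along the reactor's x, 16 mm along y. Under a 10 mm thick ledge it opens into a hidden chamber 60 x 60 mm, where the key head can turn. In the ledge's underside are recesses 3 mm deep, 28 mm wide, along the reactor's y: the turned head rests in them, with up to 20 degrees of play.
- vials (a joint): The four glass vials, at the reactor's own (+-26, +-38) mm, carried together on springs: 0 = free, white rims 17 mm above the block's top face; grows as they are pressed down (m), up to 0.017, when the lid strikes the block. They push back with 1.5 N per mm.
- lid_hub (a point): Clamp lid, 0.36 to 0.56 kg: plate 90 (own x) x 150 (own y) x 10 mm with a raised hub on top, 66 (x) x 40 (y) x 30 mm, balanced about it. This point is the hub's centre: 15 mm below its top, 15 mm above the plate's upper face, 25 mm above the lid's flat underside. Axes are the lid's, z out of its top. Grip the hub across its 40 mm. A slot 48 (x) x 16 (y) mm runs down through hub and plate.
- lid_bush_a (a point): Centre of the lid's bore at its own (0, +62) mm, at the underside. Both bores, here and at (0, -62) mm, are 11.6 mm wide and 22 mm deep, through the plate and a steel collar 22 mm wide that rises 12 mm above the plate; no lead-in. Either bore fits either pin (half a turn is alike).
- lid_rack: Slanted steel draining rack, fixed, about 105 x 150 mm; origin: centre of its underside. Its lip faces own -x. At the start the lid lies on it with its z axis leaning 25 degrees from vertical towards the rack's own -x, its long side level.
- lid_under (a point): Centre of the lid's underside. Lying loose on the vials, not locked, it is about 14 mm above the block's top face (68 mm above the bench); locked, 9 mm above it (63 mm above the bench).
- key_bar (a point): T-key, steel, 108 mm long, 0.18 kg. This point is the centre of its round bar handle, 71 mm long (own x), 15 mm thick, 100 mm above the key's foot; own z up, own x along the bar. Below the bar a stem, then a shoulder disc, 34 mm wide, whose underside is 34 mm below this point and lands on the lid's hub. Locked, this point is 137 mm above the bench.
- key_foot (a point): Foot of the key: cross head 44 (own x, as the bar) x 12 x 10 mm, its lower 5 mm tapered to 38 x 7, on an 11.6 mm shaft. Bar along the reactor's x, it passes both slots; pressed by its shoulder until the lid is under 5 mm above the block (about 12 N; the lid strikes at 20 N), it can turn. After a quarter turn, either way, let go: the springs lift it into the recess.
- key_park: White parking block of the key, fixed, 70 (own x) x 44 x 38 mm, origin: centre of its underside. The key stands upright in its slot, foot 6 mm above the bench.
- box_discs: Bystander: small card box, 70 x 70 x 32 mm; origin: centre of its underside.
- spare_vial_a: Bystander: capped sample vial, 23 mm wide, 52 mm tall; origin: centre of its underside.
- spare_vial_b: Bystander: capped sample vial, 23 mm wide, 52 mm tall; origin: centre of its underside.
- tape: Bystander: roll of label tape lying flat, 68 mm wide, 19 mm high; origin: centre of its underside.
- wash_bottle: Bystander: wash bottle, 70 mm wide, 165 mm tall; origin: centre of its underside.

How it is judged (in metres and radians):
On the way:
1. the lid lies level on the vials, over both guide pins (horizontal distance between lid_hub and reactor below 0.004 m and z of lid_hub in the frame of reactor below 0.099 m and angle between lid_hub's own z axis and vertical below 0.06 rad and angle between the y axis of lid_hub and the y axis of reactor, either way round below 0.06 rad), for 0.2 s.
At the end, for the whole second after the job is handed in: The lid is over both pins, level (3 degrees), its underside 6 to 11.5 mm above the block (9 when locked); the key is upright in it, its bar across the slot (within 24 degrees of a right angle), bar centre 133 to 140 mm above the bench; lid and key at rest; bystanders where they were (horizontal distance between lid_hub and reactor below 0.004 m and z of lid_hub in the frame of reactor between 0.085 and 0.0905 m and angle between lid_hub's own z axis and vertical below 0.05 rad and angle between the y axis of lid_hub and the y axis of reactor, either way round below 0.06 rad and z of key_bar in the frame of reactor between 0.133 and 0.14 m and horizontal distance between key_bar and reactor below 0.012 m and angle between the x axis of key_bar and the y axis of reactor, either way round below 0.42 rad and angle between key_bar's own z axis and vertical below 0.1 rad and linear speed of each of lid, key below 0.01 m/s); the robot touches nothing.
It fails at once if anything presses or strikes the reactor (pins, glass vials, block) with more than 80 N (contact force between anything else and reactor above 80 N).
It fails at once if the lid tips by more than 12 degrees while it is on the pins (horizontal distance between lid_hub and reactor below 0.02 m and z of lid_hub in the frame of reactor below 0.11 m and angle between lid_hub's own z axis and vertical above 0.21 rad).
It fails at once if a bystander is pushed more than 2 cm or tipped over (distance of any of box_discs, spare_vial_a, spare_vial_b, tape, wash_bottle from where it was at the start of the episode above 0.02 m or angle between any of box_discs, spare_vial_a, spare_vial_b, tape, wash_bottle's own z axis and vertical above 0.5 rad).
It also fails if it takes over 72 s, if anything falls off the work surface, if the arm or the gripper's body presses on something with over 40 N, if the wrist force passes 120 N, or if a joint passes its speed limit or range.

### The arm

A 6-joint arm with a two-finger parallel gripper is mounted at the origin on a cart in front of the work surface, level with it; the furniture and walls round the work are solid. World frame = base frame: x ahead of the robot, y to its left, z up, the work surface at z = 0. Lengths are in m, angles in degrees, forces in N, time in s.
With the tool pointing down it reaches from about 0.325 to 1 m from the base axis. Payload 5.1 kg.
Tool frame: the origin (TCP) lies at the very end of the fingers, on their centre line; the grasp point (between the pads) lies 19 mm behind it (grasp_offset is the distance from the TCP to the grasp point, in m); z points along the fingers, y is the line along which they close (so a half turn about z gives the same grasp; the last joint's range is limited). The gripper opens to 85 mm and grips with 20 to 120 N. Pads are 22 mm wide; open, the fingers measure 114 mm over their backs; the gripper's body (76 mm by 85 mm) begins 54 mm behind the grasp point. The pads swing forward as they close: fully open they stand 13 mm farther back than shut.
Start: joints at [-72.112, 7.093, 94.555, -0, 78.352, -4.733], TCP at [0.25, -0.6, 0.231] pointing down, gripper open.
Joint ranges: [-149.61, 149.61], [-58.7, 133.49], [1.44, 155.28], [-77.14, 257.14], [18.33, 153.61], [-166.67, 166.67]. Speed limits (degrees/s): [147.25, 147.25, 180, 180, 180, 180].

### API

Orientations are given as a 3x3 rotation matrix whose columns are the frame's x, y, z axes.
In Python, from rig import * gives the robot as it stands.
- The arm moves only by the tool servo_tool, never from a script. Its argument "moves" is a list that holds one entry, the list of rows, each a list of 7 numbers: the closure, from 0 (fully open) to 1 (shut), then the shift along the tool's x, y, z normalised to -1 to 1, where 1 is 0.1 m, then the turn, a rotation vector about the tool's x, y, z normalised to -1 to 1, where 1 is 360 degrees. In form: [[[grip, tx, ty, tz, wx, wy, wz], ...]]. A call has 1 to 8 rows; each row is the pose to reach, as a shift and turn from the pose commanded when the call began, along the tool's axes at that moment, turning the shorter way round; what a row does not reach only later rows make up. A row lasts 1/10 s, in which the tool goes at most 50 mm and 8.59 degrees, less where a joint would pass 70% of its speed; a pose out of reach is approached as far as the arm can. A call with a number of a shift or a turn outside -1 to 1 is refused whole. A call with a gripper value outside its range is refused whole. The fingers move at their own pace and stop on an object; "grip_force" is the grip in N (left out, the last holds). Time passes only in rows, so rows that repeat a pose let the fingers close. It gives the time, the measured TCP pose, the force, the opening and the grip force at its end, in the units of the state.
- sense(): the state, without advancing time (a new reading comes with each control period).
- read_camera(name): name is "scene" or "top" or "wrist"; returns a dict with "image" (384x512x3 uint8, red, green, blue), "vertical_fov" (degrees; the focal length in pixels is half the picture's height over the tangent of half this angle, whatever the lens; pixels are square), "cx", "cy" (the principal point, pixels), "rvec" (rotation vector, rad) and "tvec" (3), from world to camera coordinates, as OpenCV has them. Camera axes: x right, y down, z forward; pixel columns grow to the right and rows downward; lengths in m; the calibration is good to about 2 mm. A picture is of the moment at which its call begins. There is no depth.
- sign_off(): hands the job in; it is judged then, once.
The state is a dict: "clock": time; "q": joint angles; "joint_velocities": joint speeds; "joint_efforts": joint torques, N m; "eef_pos": TCP position; "tool_rot": TCP orientation; "force": force on the tool from outside, world axes, zero at the start; "ft_torque": the same for the moment, N m; "grip_width": finger opening in m; "finger_force": force on a finger pad.
Only numpy, scipy, OpenCV 4.12 (cv2) and the standard library are available. Lean on these libraries where they do the work, as an engineer would, in place of code of your own. Each camera call takes 0.05 s, during which the arm holds its last target. There are 200 camera calls.

## Working session

There is one attempt and no reset: what is moved stays moved. The work goes in short steps, Python scripts to look and compute and a tool call to move; the robot and the scene stay as the last step left them, time stands still between calls to the robot, and variables do not carry over. Pictures are saved under pics/ and viewed, at most 10 in all, crops included, and the job is handed in when it is done.

Besides the shell and the picture viewer there is one more tool, called after "Emit:" as name([rows], argument=value, ...), one row to a line, values as JSON. servo_tool: Moves the arm, as the interface text tells. Scaled input: -1 to 1 covers 0.1 m each way for a shift and 360 degrees each way for a turn. Its arguments: {"type":"object","properties":{"moves":{"type":"array","items":{"type":"array","items":{"type":"array","items":{"type":"number"}}}},"grip_force":{"type":"number"}},"required":["moves"]}

```bash
mkdir -p pics; ls; cat > h.py <<'E'
from rig import *
import numpy as np, cv2
def cam(n):
    c=read_camera(n); im=c["image"]; f=im.shape[0]/2/np.tan(np.radians(c["vertical_fov"])/2)
    c["K"]=np.array([[f,0,c["cx"]],[0,f,c["cy"]],[0,0,1]]); c["R"]=cv2.Rodrigues(np.array(c["rvec"],float))[0]; c["t"]=np.array(c["tvec"],float).ravel()
    c["C"]=-c["R"].T@c["t"]; return c
def ray(c,u,v):
    d=c["R"].T@np.linalg.inv(c["K"])@np.array([u,v,1.]); return c["C"],d/np.linalg.norm(d)
def onplane(c,u,v,z):
    C,d=ray(c,u,v); return C+d*(z-C[2])/d[2]
def proj(c,P):
    p=c["K"]@(c["R"]@np.array(P,float)+c["t"]); return p[:2]/p[2]
def save(c,fn): cv2.imwrite(fn,cv2.cvtColor(c["image"],cv2.COLOR_RGB2BGR))
E
python3 - <<'E'
from h import *
for n in("scene","top"):
    c=cam(n); save(c,f"pics/{n}0.png"); print(n,c["C"].round(3),c["K"][0,0],c["cx"],c["cy"],c["R"].round(2).tolist(),[k for k in c])
s=sense(); print(s)
E
```

```text
pics
scene [-0.113  0.751  0.672] 349.09748347134257 252.81648128457738 191.61900722905574 [[-0.78, -0.63, 0.01], [-0.31, 0.37, -0.88], [0.55, -0.69, -0.48]] ['image', 'vertical_fov', 'cx', 'cy', 'rvec', 'tvec', 'K', 'R', 't', 'C']
top [ 0.337 -0.057  1.306] 347.46341128486426 256.08036058879054 192.70417350858153 [[-0.0, -1.0, 0.01], [-0.99, 0.0, -0.16], [0.16, -0.02, -0.99]] ['image', 'vertical_fov', 'cx', 'cy', 'rvec', 'tvec', 'K', 'R', 't', 'C']
{'clock': 0.1, 'q': array([-7.21150203e+01,  7.13183656e+00,  9.46254744e+01,  4.18802701e-04,
        7.83526672e+01, -4.73367747e+00]), 'joint_velocities': array([-0.00726976, -0.01622479, -0.09219526,  0.02509722, -0.0300182 ,
       -0.12490507]), 'joint_efforts': array([ 1.79594799e-04, -4.24929965e+01, -3.66653931e+01, -1.88225731e-04,
        3.91836293e-03, -2.67332933e-05]), 'eef_pos': array([ 0.24978217, -0.59949585,  0.23016056]), 'tool_rot': array([[ 9.23085649e-01,  3.84594000e-01, -5.82672812e-04],
       [ 3.84594406e-01, -9.23083852e-01,  1.82891901e-03],
       [ 1.65535415e-04, -1.91234160e-03, -9.99998158e-01]]), 'force': array([-1.01235452,  0.10882809,  0.13776597]), 'ft_torque': array([-0.01526429, -0.02233468,  0.0169375 ]), 'finger_force': 0.0, 'grip_width': 0.08528092590321086}
```

View pics/scene0.png

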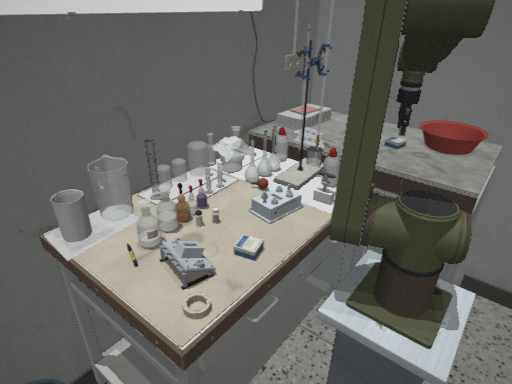

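View pics/top0.png

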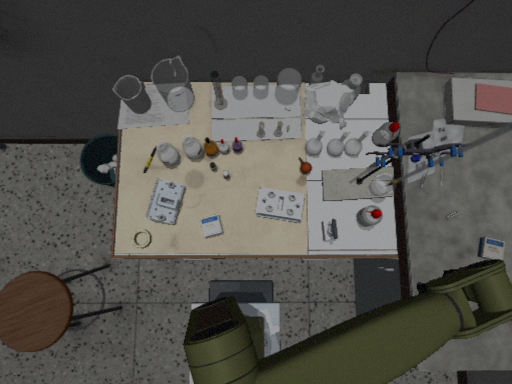

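The scene view shows the rack and lid at about (187,260), the reactor at (276,203) and the key at (323,190). In the top view the lid is at (167,201), the reactor at (281,204), the key and park at (331,231), the box at (211,226) and the tape at (143,239). I'll enlarge both.

```bash
python3 - <<'E'
import cv2,numpy as np
t=cv2.imread("pics/top0.png"); s=cv2.imread("pics/scene0.png")
a=cv2.resize(t[165:255,140:350],(798,342),interpolation=cv2.INTER_CUBIC)
b=cv2.resize(s[225:290,150:220],(280,258),interpolation=cv2.INTER_CUBIC)
d=cv2.resize(s[165:228,240:345],(420,252),interpolation=cv2.INTER_CUBIC)
o=np.zeros((600,798,3),np.uint8); o[:342]=a; o[342:600,:280]=b; o[342:594,300:720]=d
cv2.imwrite("pics/z.png",o)
E
```

```text
(no output)
```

View pics/z.png

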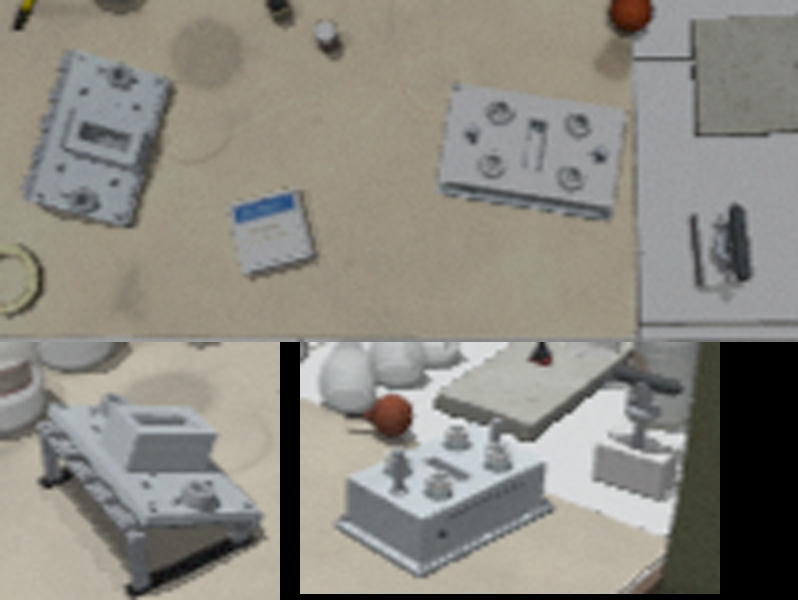

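The enlargement shows the reactor with its pins at crop (472,135) and (600,155), the slot at (537,143) and four rims. The lid hub is at (105,137) with collars at (122,75) and (83,200), and the key bar runs from (738,207) to (742,278). I'll turn these into rough positions, then look from close by.

```bash
python3 - <<'E'
from h import *
c=cam("top")
f=lambda x,y,z:onplane(c,140+x/3.8,165+y/3.8,z).round(3)
for n,x,y,z in[("pinL",472,135,.09),("pinR",600,155,.09),("slot",537,143,.054),("v1",500,112,.071),("v2",578,124,.071),("v3",491,165,.071),("v4",570,177,.071),("colA",122,75,.08),("colB",83,200,.08),("hub",105,137,.1),("hubTL",75,108,.1),("hubTR",145,130,.1),("hubBL",62,150,.1),("hubBR",137,165,.1),("bar1",738,207,.106),("bar2",742,278,.106),("box",272,232,.032),("sv1",325,35,.05),("sv2",277,8,.05)]: print(n,f(x,y,z))
c=cam("wrist"); print(c["C"],c["K"],c["R"])
s=sense();R=s["tool_rot"]; print((R.T@(c["C"]-s["eef_pos"])).round(4),(c["R"]@R).round(3))
E
```

```text
pinL [ 0.511 -0.104  0.09 ]
pinR [ 0.492 -0.223  0.09 ]
slot [ 0.509 -0.168  0.054]
v1 [ 0.536 -0.132  0.071]
v2 [ 0.524 -0.206  0.071]
v3 [ 0.485 -0.123  0.071]
v4 [ 0.474 -0.197  0.071]
colA [0.57  0.225 0.08 ]
colB [0.452 0.256 0.08 ]
hub [0.508 0.233 0.1  ]
hubTL [0.535 0.262 0.1  ]
hubTR [0.515 0.197 0.1  ]
hubBL [0.496 0.272 0.1  ]
hubBR [0.482 0.203 0.1  ]
bar1 [ 0.442 -0.346  0.106]
bar2 [ 0.378 -0.347  0.106]
box [0.426 0.086 0.032]
sv1 [0.615 0.036 0.05 ]
sv2 [0.642 0.083 0.05 ]
[ 0.32640494 -0.56740561  0.37321534] [[277.39364949   0.         251.78729424]
 [  0.         277.39364949 189.39550952]
 [  0.           0.           1.        ]] [[ 0.38455697 -0.92309918 -0.00195856]
 [-0.87257922 -0.36420135  0.32551939]
 [-0.3012     -0.12347175 -0.94553334]]
[ 0.0831 -0.0005 -0.1427] [[-0.     1.     0.001]
 [-0.946  0.    -0.326]
 [-0.326 -0.001  0.946]]
```

Emit:
servo_tool([
  [[0.25,0.2,-0.25,-0.1,0,0,-0.024],[0.25,0.5,-0.6,-0.3,0,0,-0.048],[0.25,0.78,-0.975,-0.4,0,0,-0.072],[0.25,0.78,-0.975,-0.4,0,0,-0.096],[0.25,0.78,-0.975,-0.4,0,0,-0.12],[0.25,0.78,-0.975,-0.4,0,0,-0.1444],[0.25,0.78,-0.975,-0.4,0,0,-0.1444]],
])

```text
clock: 0.9
eef_pos: [0.2845, -0.4797, 0.2712]
tool_rot: [[0.265, 0.964, -0.0], [0.964, -0.265, 0.0], [0.0, -0.0, -1.0]]
force: [0.1, -0.5, 0.2]
grip_width: 0.0638
finger_force: 0.0
```

Emit:
servo_tool([
  [[0.25,0.5,0,0,0,0,0],[0.25,1,0,0,0,0,0]],
])

```text
clock: 1.1
eef_pos: [0.3108, -0.383, 0.2707]
tool_rot: [[0.271, 0.962, -0.001], [0.962, -0.271, 0.001], [0.001, -0.001, -1.0]]
force: [-0.2, -0.2, 0.5]
grip_width: 0.064
finger_force: 0.0
```

Emit:
servo_tool([
  [[0.25,0.5,0,0,0,0,0],[0.25,1,0,0,0,0,0]],
])

```text
clock: 1.3
eef_pos: [0.3376, -0.2856, 0.2711]
tool_rot: [[0.27, 0.963, 0.0], [0.963, -0.27, 0.0], [0.0, 0.0, -1.0]]
force: [1.0, -0.0, 0.5]
grip_width: 0.0638
finger_force: 0.0
```

Emit:
servo_tool([
  [[0.25,0.5,0,0,0,0,0],[0.25,1,0,0,0,0,0]],
])

```text
clock: 1.5
eef_pos: [0.3641, -0.189, 0.2713]
tool_rot: [[0.27, 0.963, 0.001], [0.963, -0.27, -0.0], [0.0, 0.001, -1.0]]
force: [1.5, -0.6, 0.3]
grip_width: 0.0644
finger_force: 0.0
```

```bash
python3 - <<'E'
from h import *
import pickle
c=cam("wrist"); save(c,"pics/w1.png"); pickle.dump(c,open("w1.pkl","wb"))
im=cv2.imread("pics/w1.png")
for n,P in dict(react=(.504,-.165,.054),key=(.41,-.347,.106)).items(): print(n,proj(c,P).round(0))
E
```

```text
react [355. 113.]
key [319. 274.]
```

View pics/w1.png

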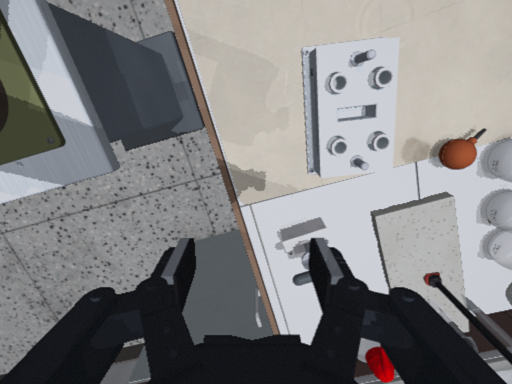

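Emit:
servo_tool([
  [[0.25,0.5,0,0,0,0,0],[0.25,1,0,0,0,0,0]],
])

```text
clock: 1.75
eef_pos: [0.3907, -0.0933, 0.2714]
tool_rot: [[0.271, 0.963, 0.001], [0.963, -0.271, -0.0], [-0.0, 0.001, -1.0]]
force: [1.3, 0.1, 0.4]
grip_width: 0.0638
finger_force: 0.0
```

Emit:
servo_tool([
  [[0.25,0.5,0,0,0,0,0],[0.25,1,0,0,0,0,0]],
])

```text
clock: 1.95
eef_pos: [0.4173, 0.0039, 0.2715]
tool_rot: [[0.269, 0.963, 0.001], [0.963, -0.269, -0.0], [0.0, 0.001, -1.0]]
force: [1.3, -0.8, 0.2]
grip_width: 0.064
finger_force: 0.0
```

Emit:
servo_tool([
  [[0.25,0.5,0,0,0,0,0],[0.25,1,0,0,0,0,0]],
])

```text
clock: 2.15
eef_pos: [0.4439, 0.1006, 0.2715]
tool_rot: [[0.268, 0.963, 0.001], [0.963, -0.268, -0.0], [0.0, 0.001, -1.0]]
force: [1.2, 0.1, 0.0]
grip_width: 0.0643
finger_force: 0.0
```

Emit:
servo_tool([
  [[0.25,0.5,0,0,0,0,0],[0.25,1,0,0,0,0,0],[0.25,1,0,0,0,0,0]],
])

```text
clock: 2.45
eef_pos: [0.4706, 0.1994, 0.2706]
tool_rot: [[0.262, 0.965, -0.001], [0.965, -0.262, 0.001], [0.001, -0.002, -1.0]]
force: [-0.5, -0.1, 0.1]
grip_width: 0.0645
finger_force: 0.0
```

```bash
python3 - <<'E'
from h import *
import pickle
c=cam("wrist"); save(c,"pics/w2.png"); pickle.dump(c,open("w2.pkl","wb")); print(sense()["eef_pos"],c["C"])
E
```

```text
[0.4702404  0.19711948 0.2705456 ] [0.49203399 0.28012147 0.41351765]
```

View pics/w2.png

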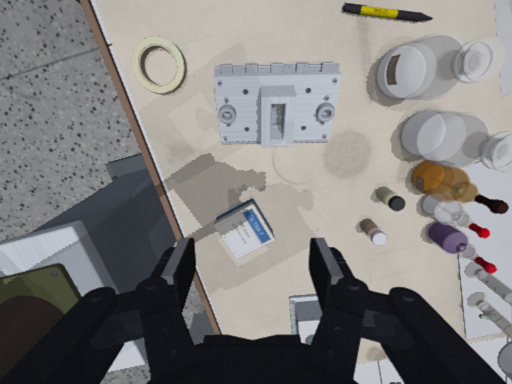

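w1 shows the reactor (rims near (338,82), (382,77), (338,147), (379,142); slot (357,112)) and the key bar at about (316,275). w2 shows the lid with collars at (228,114) and (325,112), the hub top at about (278,121), and the rack's high side facing +y. I'll enlarge both for precise pixels.

```bash
python3 - <<'E'
import cv2,numpy as np
a=cv2.imread("pics/w1.png"); b=cv2.imread("pics/w2.png")
r=lambda im,k:cv2.resize(im,None,fx=k,fy=k,interpolation=cv2.INTER_CUBIC)
o=np.zeros((600,800,3),np.uint8)
o[:600,:400]=r(a[35:185,300:400],4); x=r(b[55:155,210:310+35],3)[:300,:400]; o[:300,400:400+x.shape[1]]=x
y=r(a[215:290,265:365],4); o[300:600,400:800]=y
cv2.imwrite("pics/z2.png",o)
E
```

```text
(no output)
```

View pics/z2.png

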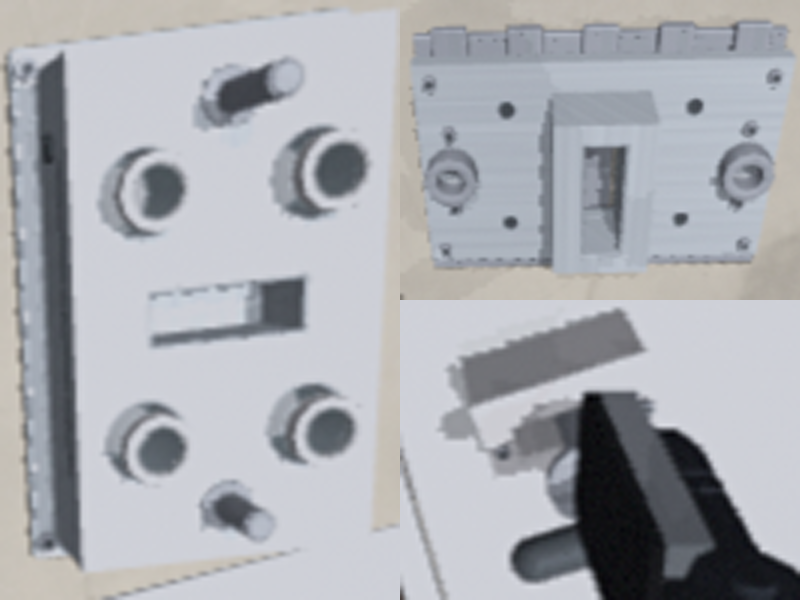

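The crops give the pixels for the rims, pin tips and slot (upper pin, on the +y side, is the longer one), plus the lid's collars, hub top and plate corners. I'll solve both poses with PnP.

```bash
cat > pnp.py <<'E'
from h import *
import pickle
def pose(c,obj,px):
    obj=np.array(obj,float)/1000; px=np.array(px,float)
    ok,r,t=cv2.solvePnP(obj,px,c["K"],None,flags=cv2.SOLVEPNP_SQPNP)
    r,t=cv2.solvePnPRefineLM(obj,px,c["K"],None,r,t)
    e=cv2.projectPoints(obj,r,t,c["K"],None)[0][:,0]-px
    R=cv2.Rodrigues(r)[0]; return c["R"].T@R, c["R"].T@(t.ravel()-c["t"]), e
E
python3 - <<'E'
from pnp import *
np.set_printoptions(suppress=True,precision=4)
c=pickle.load(open("w1.pkl","rb"))
px=[((x+.5)/4-.5+300,(y+.5)/4-.5+35) for x,y in[(163,187),(337,170),(163,448),(330,428),(286,77),(257,524),(150,293),(306,278),(306,330),(150,345)]]
obj=[(-26,38,71),(26,38,71),(-26,-38,71),(26,-38,71),(0,62,96),(0,-62,84),(-24,8,54),(24,8,54),(24,-8,54),(-24,-8,54)]
R,t,e=pose(c,obj,px); print("reactor\n",R,t,"\n",e.round(1).tolist())
# ray onto plane check
W=np.array([onplane(c,*p,o[2]/1000) for p,o in zip(px,obj)]); print("rim mean",W[:4].mean(0),"pins",W[4],W[5],"slot",W[6:].mean(0))
print("yaw",np.degrees(np.arctan2(*(W[4]-W[5])[[0,1]])))
c=pickle.load(open("w2.pkl","rb"))
px=[((x-400+.5)/3-.5+210,(y+.5)/3-.5+55) for x,y in[(452,177),(748,172),(553,123),(659,120),(645,270),(555,270),(412,58),(795,58),(753,262),(435,266)]]
obj=[(0,62,22),(0,-62,22),(33,20,40),(33,-20,40),(-33,-20,40),(-33,20,40),(45,75,10),(45,-75,10),(-45,-75,10),(-45,75,10)]
R,t,e=pose(c,obj,px); print("lid\n",R,t,"hub",t+R@[0,0,.025],"\n",e.round(1).tolist())
E
```

```text
reactor
 [[ 0.985   0.1723 -0.0055]
 [-0.1721  0.9848  0.0253]
 [ 0.0097 -0.024   0.9997]] [ 0.5082 -0.1668 -0.0049] 
 [[-0.7, 0.6], [0.7, 0.0], [-0.4, -0.3], [-0.2, 0.6], [0.0, -0.3], [0.5, -0.4], [0.4, 0.0], [-0.2, -0.2], [-0.6, -0.1], [0.5, -0.0]]
rim mean [ 0.5063 -0.164   0.071 ] pins [ 0.5157 -0.1036  0.096 ] [ 0.4953 -0.2248  0.084 ] slot [ 0.5062 -0.1647  0.054 ]
yaw 9.542583929461442
lid
 [[ 0.2353 -0.9674 -0.0936]
 [ 0.9032  0.2532 -0.3466]
 [ 0.359  -0.003   0.9333]] [0.5164 0.2567 0.0329] hub [0.5141 0.248  0.0563] 
 [[-0.1, 1.4], [0.1, 2.1], [0.3, -1.4], [0.4, -0.8], [0.3, 0.1], [-0.9, 0.4], [0.4, 1.2], [-0.5, -0.2], [0.9, -1.3], [-0.9, -1.7]]
```

```bash
cat >> pnp.py <<'E'
from scipy.optimize import least_squares
from scipy.spatial.transform import Rotation as Ro
def lidfit(obs,x0=(75,.514,.247,.06),tilt=25):
    # obs: list of (cam, obj_mm, px); free: yaw of uphill, hub centre
    f=lambda p:(Ro.from_euler("ZY",[p[0],-tilt],degrees=True).as_matrix())
    def res(p):
        R=f(p); return np.concatenate([np.ravel([proj(c,p[1:]+R@((np.array(o)-[0,0,25])/1000))-q for o,q in zip(ob,px)]) for c,ob,px in obs])
    s=least_squares(res,x0,x_scale=[10,.01,.01,.01],loss="soft_l1"); return s.x,f(s.x),s.fun
E
python3 - <<'E'
from pnp import *
np.set_printoptions(suppress=True,precision=4)
c=pickle.load(open("w2.pkl","rb"))
px=[((x-400+.5)/3-.5+210,(y+.5)/3-.5+55) for x,y in[(452,177),(748,172),(553,123),(659,120),(645,270),(555,270),(412,58),(795,58),(753,262),(435,266)]]
obj=[(0,62,22),(0,-62,22),(33,20,40),(33,-20,40),(-33,-20,40),(-33,20,40),(45,75,10),(45,-75,10),(-45,-75,10),(-45,75,10)]
ct=cam("top"); pt=[(140+x/3.8,165+y/3.8) for x,y in[(122,74),(84,199)]]; ot=obj[:2][::-1]
for obs in([(c,obj,px)],[(c,obj,px),(ct,ot,pt)]):
    p,R,e=lidfit(obs); print(p,e.round(1).tolist())
p,R,e=lidfit(obs)
T=np.column_stack([R[:,0],-R[:,1],-R[:,2]]); print(T)
s=sense(); Rt=s["tool_rot"]
tcp=p[1:]+R[:,2]*0.045   # stand-off check pose
print("shift tool",(Rt.T@(tcp-s["eef_pos"])),"rot",Ro.from_matrix(Rt.T@T).as_rotvec(degrees=True),tcp)
E
```

```text
[75.2893  0.5141  0.2484  0.0561] [-0.1, 0.9, 0.0, 1.7, 0.3, -0.0, 0.5, 0.6, -0.0, -0.5, -1.0, -0.2, 0.0, 0.8, 0.2, -0.4, 0.4, -3.4, -0.9, -3.8]
[75.3138  0.5142  0.2483  0.0555] [-0.0, 1.0, -0.0, 1.7, 0.4, 0.1, 0.6, 0.7, 0.0, -0.5, -0.9, -0.2, 0.2, 1.0, 0.1, -0.3, 0.3, -3.4, -0.8, -3.8, -0.8, 0.5, -0.8, 0.3]
[[ 0.2298  0.9673  0.1071]
 [ 0.8767 -0.2535  0.4088]
 [ 0.4226 -0.     -0.9063]]
shift tool [0.0436 0.0289 0.1743] rot [ 0.0883 25.0644 -0.699 ] [0.5094 0.2299 0.0963]
```

Emit:
servo_tool([
  [[0.25,0.12,0.1,0.2,0,0.0232,0],[0.25,0.24,0.2,0.4,0,0.0464,0],[0.25,0.35,0.29,0.6,0,0.0696,-0.002],[0.25,0.35,0.29,0.6,0,0.0696,-0.002]],
])

```text
clock: 2.95
eef_pos: [0.5053, 0.2172, 0.206]
tool_rot: [[0.239, 0.966, 0.104], [0.875, -0.26, 0.407], [0.42, -0.006, -0.907]]
force: [-0.9, 0.3, -1.2]
grip_width: 0.064
finger_force: 0.0
```

Emit:
servo_tool([
  [[0.25,-0.14,0,0.3,0,0,0],[0.25,-0.28,0,0.6,0,0,0],[0.25,-0.41,0,0.87,0,0,0],[0.25,-0.41,0,0.87,0,0,0]],
])

```text
clock: 3.35
eef_pos: [0.5048, 0.2195, 0.1116]
tool_rot: [[0.233, 0.967, 0.102], [0.878, -0.255, 0.406], [0.419, -0.005, -0.908]]
force: [-1.2, 0.2, -0.7]
grip_width: 0.0642
finger_force: 0.0
```

```bash
python3 - <<'E'
from pnp import *
c=cam("wrist"); save(c,"pics/w3.png"); pickle.dump((c,sense()),open("w3.pkl","wb")); print(sense()["eef_pos"],sense()["tool_rot"].round(3).tolist())
im=cv2.imread("pics/w3.png"); cv2.imwrite("pics/w3z.png",cv2.resize(im[60:260,110:400],None,fx=2.75,fy=2.75,interpolation=cv2.INTER_CUBIC))
E
```

```text
[0.50668536 0.22000402 0.11440339] [[0.231, 0.967, 0.107], [0.877, -0.255, 0.408], [0.421, -0.001, -0.907]]
```

View pics/w3z.png

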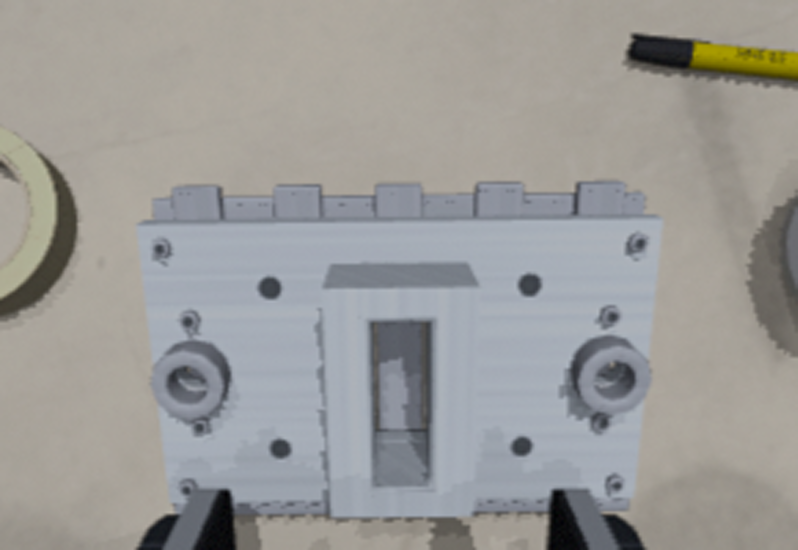

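The close view shows the collars at crop (191,381) and (611,376), hub top corners (325,288), (478,288), (475,515), (329,516), and the slot centred at x≈402. The tool is nearly square to the lid, so I'll refit.

```bash
python3 - <<'E'
from pnp import *
np.set_printoptions(suppress=True,precision=4)
c,s=pickle.load(open("w3.pkl","rb"))
px=[((x+.5)/2.75-.5+110,(y+.5)/2.75-.5+60) for x,y in[(191,381),(611,376),(325,288),(478,288),(475,515),(329,516),(139,222),(660,217),(370,320),(432,319),(430,487),(374,487)]]
obj=[(0,62,22),(0,-62,22),(33,20,40),(33,-20,40),(-33,-20,40),(-33,20,40),(45,75,10),(45,-75,10),(24,8,40),(24,-8,40),(-24,-8,40),(-24,8,40)]
R0,t,e=pose(c,obj,px); print("pnp hub",t+R0@[0,0,.025],"tilt",np.degrees(np.arccos(R0[2,2])),abs(e).max())
p,R,e=lidfit([(c,obj,px)]); print(p,e.round(1).tolist())
T=np.column_stack([R[:,0],-R[:,1],-R[:,2]])
tcp=p[1:]-R[:,2]*0.012
s=sense(); Rt=s["tool_rot"]; print("shift tool",Rt.T@(tcp-s["eef_pos"]),"rot/360",Ro.from_matrix(Rt.T@T).as_rotvec(degrees=True)/360,s["eef_pos"])
E
```

```text
pnp hub [0.5141 0.2482 0.0568] tilt 25.023705379393643 1.4381850458633494
[75.7202  0.5141  0.2482  0.0568] [-0.8, 1.0, 0.9, 1.5, -0.9, -0.2, 0.4, -0.7, -0.9, -0.8, 1.0, -0.7, -0.0, 0.5, 0.3, 0.4, 0.0, 0.3, -0.1, 0.5, 0.2, -0.7, -0.2, -0.6]
shift tool [ 0.0022 -0.      0.0765] rot/360 [ 0.0004  0.0002 -0.0013] [0.5067 0.22   0.1144]
```

Emit:
servo_tool([
  [[0.25,0.02,0,0.35,0,0,-0.0013],[0.25,0.022,0,0.6,0,0,-0.0013],[0.25,0.022,0,0.72,0,0,-0.0013],[0.25,0.022,0,0.76,0,0,-0.0013],[0.25,0.022,0,0.76,0,0,-0.0013]],
])

```text
clock: 3.9
eef_pos: [0.5175, 0.2538, 0.0487]
tool_rot: [[0.22, 0.969, 0.111], [0.879, -0.246, 0.409], [0.424, 0.008, -0.906]]
force: [-0.3, 0.1, -0.1]
grip_width: 0.064
finger_force: 0.0
```

Emit:
servo_tool([
  [[0.5,0,0,0,0,0,0],[0.7,0,0,0,0,0,0],[0.7,0,0,0,0,0,0],[0.7,0,0,0,0,0,0],[0.7,0,0,0,0,0,0]],
], grip_force=70)

```text
clock: 4.4
eef_pos: [0.5178, 0.2534, 0.0492]
tool_rot: [[0.22, 0.969, 0.112], [0.878, -0.247, 0.41], [0.425, 0.008, -0.905]]
force: [-2.7, -3.5, 7.2]
grip_width: 0.0388
finger_force: 73.5
```

Emit:
servo_tool([
  [[0.7,0,0,-0.05,0,0,0],[0.7,0,0,-0.15,0,0,0],[0.7,0,0,-0.35,0,0,0],[0.7,0,0,-0.6,0,0,0],[0.7,0,0,-0.85,0,0,0],[0.7,0,0,-1,0,0,0],[0.7,0,0,-1,0,0,0]],
])

```text
clock: 5.1
eef_pos: [0.5066, 0.212, 0.1397]
tool_rot: [[0.22, 0.969, 0.114], [0.878, -0.248, 0.409], [0.424, 0.01, -0.906]]
force: [0.4, -0.9, -4.4]
grip_width: 0.039
finger_force: 72.3
```

Emit:
servo_tool([
  [[0.7,0.02,0,-0.05,0,-0.012,0],[0.7,0.05,0,-0.1,0,-0.024,0],[0.7,0.08,0,-0.18,0,-0.036,0],[0.7,0.1,0,-0.22,0,-0.048,0],[0.7,0.12,0,-0.26,0,-0.06,0],[0.7,0.12,0,-0.26,0,-0.0696,0],[0.7,0.12,0,-0.26,0,-0.0696,0],[0.7,0.12,0,-0.26,0,-0.0696,0]],
])

```text
clock: 5.9
eef_pos: [0.5045, 0.2129, 0.1646]
tool_rot: [[0.246, 0.969, 0.003], [0.969, -0.246, -0.001], [-0.0, 0.003, -1.0]]
force: [-0.8, -0.1, -4.8]
grip_width: 0.0384
finger_force: 72.0
```

```bash
python3 - <<'E'
from pnp import *
np.set_printoptions(suppress=True,precision=4)
s=sense(); R=s["tool_rot"]; print(s["eef_pos"],s["grip_width"],s["force"],s["q"].round(1)); print(R)
a=np.radians(-9.7); T=np.array([[np.cos(a),np.sin(a),0],[np.sin(a),-np.cos(a),0],[0,0,-1]])
print("rot/360",Ro.from_matrix(R.T@T).as_rotvec(degrees=True)/360, R.T@(np.array([.506,-.164,.19])-s["eef_pos"]))
E
```

```text
[0.5045 0.2129 0.1646] 0.03836683799056015 [-0.7584 -0.1439 -4.8241] [ 17.3  -3.  111.5  -0.1  71.3  31.6]
[[ 0.2458  0.9693  0.0032]
 [ 0.9693 -0.2458 -0.001 ]
 [-0.0002  0.0034 -1.    ]]
rot/360 [ 0.0004 -0.0004  0.2374] [-0.3649  0.0942 -0.025 ]
```

Emit:
servo_tool([
  [[0.7,-0.1,0.03,-0.05,0,0,0.02],[0.7,-0.25,0.07,-0.1,0,0,0.0425],[0.7,-0.4,0.11,-0.15,0,0,0.0655],[0.7,-0.6,0.16,-0.2,0,0,0.0885],[0.7,-0.8,0.21,-0.25,0,0,0.1115],[0.7,-1,0.26,-0.25,0,0,0.1345],[0.7,-1,0.26,-0.25,0,0,0.1575],[0.7,-1,0.26,-0.25,0,0,0.18]],
])

```text
clock: 6.7
eef_pos: [0.5051, 0.1081, 0.1906]
tool_rot: [[0.983, 0.181, 0.005], [0.181, -0.983, -0.0], [0.005, 0.001, -1.0]]
force: [-0.2, 0.6, -4.8]
grip_width: 0.0391
finger_force: 72.1
```

Emit:
servo_tool([
  [[0.7,0,0,0,0,0,0.01],[0.7,-0.02,0.2,0,0,0,0.0274],[0.7,-0.06,0.5,0,0,0,0.0454],[0.7,-0.115,0.91,0,0,0,0.0574],[0.7,-0.115,0.91,0,0,0,0.0574]],
])

```text
clock: 7.2
eef_pos: [0.5113, 0.0138, 0.1909]
tool_rot: [[0.985, -0.175, 0.005], [-0.175, -0.985, -0.003], [0.006, 0.002, -1.0]]
force: [-0.5, 0.4, -4.3]
grip_width: 0.039
finger_force: 72.9
```

Emit:
servo_tool([
  [[0.7,-0.1,0.25,0,0,0,0],[0.7,-0.2,0.6,0,0,0,0],[0.7,-0.34,0.9,0,0,0,0]],
])

```text
clock: 7.5
eef_pos: [0.462, -0.0661, 0.1908]
tool_rot: [[0.986, -0.169, 0.006], [-0.169, -0.986, -0.001], [0.006, -0.0, -1.0]]
force: [0.4, -0.4, -4.2]
grip_width: 0.0384
finger_force: 73.1
```

Emit:
servo_tool([
  [[0.7,-0.15,0.4,0,0,0,0],[0.7,-0.27,0.7,0,0,0,0],[0.7,-0.34,0.9,0,0,0,0],[0.7,-0.34,0.9,0,0,0,0],[0.7,-0.34,0.9,0,0,0,0]],
])

```text
clock: 8.0
eef_pos: [0.4138, -0.148, 0.1909]
tool_rot: [[0.985, -0.171, 0.006], [-0.171, -0.985, -0.0], [0.006, -0.001, -1.0]]
force: [0.5, 1.1, -5.2]
grip_width: 0.0389
finger_force: 73.5
```

```bash
python3 - <<'E'
from pnp import *
c=cam("wrist"); s=sense(); save(c,"pics/w4.png"); pickle.dump((c,s),open("w4.pkl","wb")); print(s["eef_pos"],s["tool_rot"].round(4).tolist(),s["clock"],s["force"])
im=cv2.imread("pics/w4.png"); cv2.imwrite("pics/w4z.png",cv2.resize(im[20:320,60:450],None,fx=2,fy=2,interpolation=cv2.INTER_CUBIC))
E
```

```text
[ 0.41413691 -0.14767693  0.19104677] [[0.9855, -0.1695, 0.0061], [-0.1695, -0.9855, -0.0004], [0.0061, -0.0006, -1.0]] 8.05 [ 0.53423734 -0.49113168 -4.62203809]
```

View pics/w4z.png

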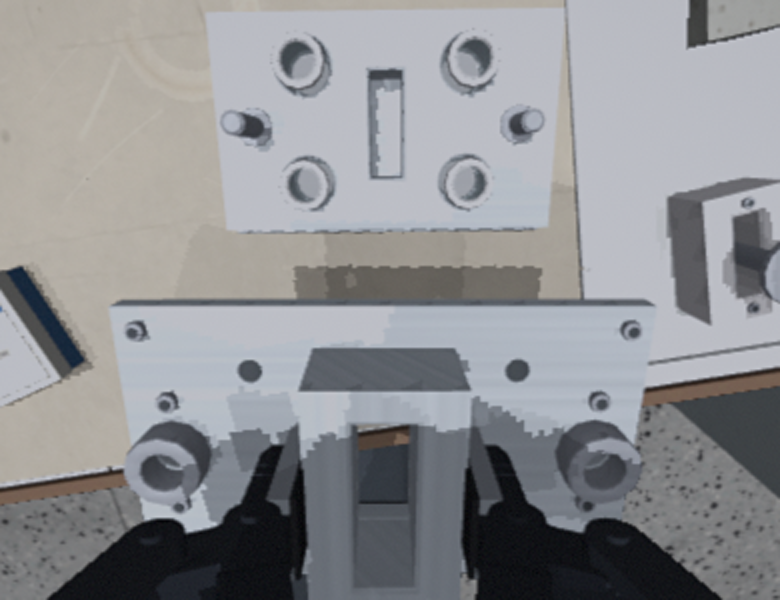

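The view shows the lid and reactor together: rims at (300,60), (471,57), (308,181), (466,181), pin tips (231,122) and (533,120), lid collars about (167,466) and (601,464), and plate front corners (113,304) and (656,305). I'll measure the reactor in the world frame and the lid in the tool frame.

```bash
python3 - <<'E'
from pnp import *
np.set_printoptions(suppress=True,precision=4)
c,s=pickle.load(open("w4.pkl","rb"))
P=lambda L:[((x+.5)/2-.5+60,(y+.5)/2-.5+20) for x,y in L]
px=P([(308,181),(300,60),(466,181),(471,57),(231,122),(533,120),(368,177),(368,68),(404,68),(401,178)])
obj=[(-26,38,71),(26,38,71),(-26,-38,71),(26,-38,71),(0,62,96),(0,-62,84),(-24,8,54),(24,8,54),(24,-8,54),(-24,-8,54)]
R,t,e=pose(c,obj,px); print("reactor",t,np.degrees(np.arctan2(R[1,0],R[0,0])),abs(e).max())
W=np.array([onplane(c,*p,o[2]/1000) for p,o in zip(px,obj)]); print(W[:4].mean(0),W[4:6].mean(0),W[6:].mean(0)); d=W[4]-W[5];print("yaw",np.degrees(np.arctan2(-d[0],d[1])),np.linalg.norm(d[:2]))
px=P([(167,466),(601,464),(300,390),(470,390),(313,349),(462,348),(113,304),(656,305),(355,424),(415,424)])
obj=[(0,62,22),(0,-62,22),(33,20,40),(33,-20,40),(33,20,10),(33,-20,10),(45,75,10),(45,-75,10),(24,8,40),(24,-8,40)]
R,t,e=pose(c,obj,px); print("lid R\n",R,"under",t,e.round(1).tolist())
print("under in tool",s["tool_rot"].T@(t-s["eef_pos"]),"yaw",np.degrees(np.arctan2(R[1,0],R[0,0])))
W=np.array([onplane(c,*p,s["eef_pos"][2]-.016+o[2]/1000) for p,o in zip(px,obj)]); print("collars mid",W[:2].mean(0),np.linalg.norm(W[0]-W[1]),"front",W[6:8].mean(0),np.linalg.norm(W[6]-W[7]), "hubfront",W[2:4].mean(0))
E
```

```text
reactor [ 0.5073 -0.1662 -0.0045] -9.41732150374701 1.8268433708348084
[ 0.507  -0.1651  0.071 ] [ 0.5065 -0.1646  0.09  ] [ 0.5068 -0.1646  0.054 ]
yaw -9.201893577994603 0.12385991270292677
lid R
 [[ 0.9845  0.1721 -0.0324]
 [-0.1721  0.9851  0.0024]
 [ 0.0323  0.0032  0.9995]] under [ 0.4112 -0.1477  0.1739] [[0.3, 0.8], [0.4, 1.8], [0.1, 0.3], [0.5, 0.3], [0.9, -2.2], [-3.4, -1.7], [0.7, 0.1], [-0.4, -0.3], [-1.4, 0.3], [1.9, 0.3]]
under in tool [-0.003   0.0006  0.0171] yaw -9.917756724601071
collars mid [ 0.4121 -0.1476  0.197 ] 0.12270578036324704 front [ 0.4551 -0.1553  0.185 ] 0.15097978087900044 hubfront [ 0.4426 -0.1532  0.215 ]
```

Emit:
servo_tool([
  [[0.7,0.2,0,0,0,-0.002,-0.001],[0.7,0.5,0,0,0,-0.002,-0.001],[0.7,0.8,0.005,0,0,-0.002,-0.001],[0.7,0.97,0.007,0,0,-0.002,-0.001],[0.7,0.97,0.007,0,0,-0.002,-0.001],[0.7,0.97,0.007,0,0,-0.002,-0.001]],
])

```text
clock: 8.65
eef_pos: [0.5098, -0.1641, 0.1914]
tool_rot: [[0.987, -0.161, -0.008], [-0.161, -0.987, 0.001], [-0.008, -0.0, -1.0]]
force: [-1.0, -0.5, -4.6]
grip_width: 0.0386
finger_force: 73.3
```

Emit:
servo_tool([
  [[0.7,0,0,0.15,0,0,0],[0.7,0,0,0.35,0,0,0],[0.7,0,0,0.5,0,0,0],[0.7,0,0,0.6,0,0,0],[0.7,0,0,0.66,0,0,0],[0.7,0,0,0.66,0,0,0],[0.7,0,0,0.66,0,0,0]],
])

```text
clock: 9.35
eef_pos: [0.5097, -0.1654, 0.1266]
tool_rot: [[0.987, -0.163, -0.005], [-0.163, -0.987, 0.0], [-0.005, 0.001, -1.0]]
force: [0.3, -0.6, -4.4]
grip_width: 0.0385
finger_force: 73.4
```

```bash
python3 - <<'E'
from pnp import *
np.set_printoptions(suppress=True,precision=4)
s=sense(); R=s["tool_rot"]; print(s["eef_pos"],R.tolist(),s["force"])
lid=s["eef_pos"]+R@[-.003,.0006,.0171]; print(lid)
print("residual tool",R.T@(np.array([.5067,-.1648,.101])-lid), "yaw",np.degrees(np.arctan2(R[1,0],R[0,0])))
c=cam("wrist"); save(c,"pics/w5.png"); pickle.dump((c,s),open("w5.pkl","wb"))
im=cv2.imread("pics/w5.png"); cv2.imwrite("pics/w5z.png",cv2.resize(im[120:320,100:400],None,fx=2.6,fy=2.6,interpolation=cv2.INTER_CUBIC))
E
```

```text
[ 0.5097 -0.1654  0.1266] [[0.9866045847197669, -0.16303738492978445, -0.005495864371826856], [-0.16303904311634992, -0.9866196068022105, 0.00014796336207708265], [-0.005446451105188519, 0.0007500591368841248, -0.9999848866766188]] [ 0.2544 -0.5945 -4.4399]
[ 0.5066 -0.1655  0.1096]
residual tool [ 0.0001 -0.0007  0.0086] yaw -9.38347783156416
```

View pics/w5z.png

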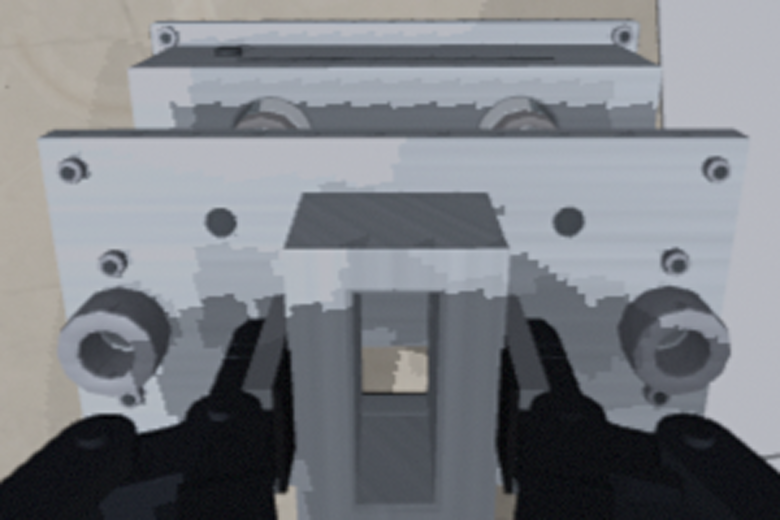

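The lid sits symmetrically over the block (mid-front edges 393.5 against 395.5), with the bores ready above the pins. I'll descend in small force-checked steps.

Emit:
servo_tool([
  [[0.7,0,0,0.06,0,0,0],[0.7,0,0,0.11,0,0,0],[0.7,0,0,0.14,0,0,0],[0.7,0,0,0.16,0,0,0],[0.7,0,0,0.17,0,0,0],[0.7,0,0,0.17,0,0,0]],
])

```text
clock: 10.0
eef_pos: [0.5091, -0.1651, 0.1089]
tool_rot: [[0.987, -0.163, -0.007], [-0.163, -0.987, 0.001], [-0.007, 0.0, -1.0]]
force: [0.3, -0.3, -4.7]
grip_width: 0.0388
finger_force: 73.4
```

Emit:
servo_tool([
  [[0.7,0,0,0.02,0,0,0],[0.7,0,0,0.04,0,0,0],[0.7,0,0,0.06,0,0,0],[0.7,0,0,0.06,0,0,0]],
])

```text
clock: 10.4
eef_pos: [0.5089, -0.1651, 0.1026]
tool_rot: [[0.987, -0.163, -0.007], [-0.163, -0.987, 0.001], [-0.007, 0.0, -1.0]]
force: [-0.3, 0.3, -4.7]
grip_width: 0.0389
finger_force: 73.4
```

Emit:
servo_tool([
  [[0.7,0,0,0.02,0,0,0],[0.7,0,0,0.04,0,0,0],[0.7,0,0,0.05,0,0,0],[0.7,0,0,0.05,0,0,0]],
])

```text
clock: 10.8
eef_pos: [0.509, -0.1651, 0.0978]
tool_rot: [[0.987, -0.163, -0.007], [-0.163, -0.987, 0.001], [-0.007, 0.0, -1.0]]
force: [-0.1, -0.1, -5.1]
grip_width: 0.0387
finger_force: 73.4
```

Emit:
servo_tool([
  [[0.7,0,0,0.02,0,0,0],[0.7,0,0,0.04,0,0,0],[0.7,0,0,0.06,0,0,0],[0.7,0,0,0.06,0,0,0]],
])

```text
clock: 11.2
eef_pos: [0.5089, -0.1651, 0.0916]
tool_rot: [[0.987, -0.163, -0.007], [-0.163, -0.987, 0.001], [-0.007, 0.0, -1.0]]
force: [-0.3, -0.3, -4.7]
grip_width: 0.0389
finger_force: 73.4
```

Emit:
servo_tool([
  [[0.7,0,0,0.02,0,0,0],[0.7,0,0,0.04,0,0,0],[0.7,0,0,0.06,0,0,0],[0.7,0,0,0.06,0,0,0]],
])

```text
clock: 11.6
eef_pos: [0.5089, -0.1651, 0.0857]
tool_rot: [[0.987, -0.163, -0.007], [-0.163, -0.987, 0.001], [-0.007, 0.0, -1.0]]
force: [0.2, 0.1, -5.3]
grip_width: 0.0386
finger_force: 73.4
```

Emit:
servo_tool([
  [[0.7,0,0,0.01,0,0,0],[0.7,0,0,0.02,0,0,0],[0.7,0,0,0.02,0,0,0],[0.7,0,0,0.02,0,0,0]],
])

```text
clock: 12.0
eef_pos: [0.5091, -0.1652, 0.0843]
tool_rot: [[0.987, -0.163, -0.006], [-0.163, -0.987, 0.0], [-0.006, 0.001, -1.0]]
force: [-1.1, -1.0, -2.1]
grip_width: 0.0386
finger_force: 73.6
```

Emit:
servo_tool([
  [[0.7,0,0,0.01,0,0,0],[0.7,0,0,0.02,0,0,0],[0.7,0,0,0.02,0,0,0],[0.7,0,0,0.02,0,0,0]],
])

```text
clock: 12.4
eef_pos: [0.5092, -0.1652, 0.0824]
tool_rot: [[0.987, -0.163, -0.006], [-0.163, -0.987, 0.0], [-0.006, 0.001, -1.0]]
force: [-1.6, 1.2, -1.2]
grip_width: 0.0385
finger_force: 73.9
```

Emit:
servo_tool([
  [[0.55,0,0,0,0,0,0],[0.4,0,0,0,0,0,0],[0.27,0,0,0,0,0,0],[0.25,0,0,0,0,0,0],[0.25,0,0,0,0,0,0]],
])

```text
clock: 12.9
eef_pos: [0.5093, -0.1653, 0.0823]
tool_rot: [[0.987, -0.163, -0.006], [-0.163, -0.987, 0.0], [-0.006, 0.001, -1.0]]
force: [0.5, 0.7, 0.0]
grip_width: 0.064
finger_force: 0.0
```

Emit:
servo_tool([
  [[0.25,0,0,-0.1,0,0,0],[0.25,0,0,-0.3,0,0,0],[0.25,0,0,-0.6,0,0,0],[0.25,0,0,-1,0,0,0],[0.25,0,0,-1,0,0,0]],
])

```text
clock: 13.4
eef_pos: [0.5134, -0.1668, 0.19]
tool_rot: [[0.987, -0.163, 0.005], [-0.163, -0.987, -0.005], [0.006, 0.004, -1.0]]
force: [-0.4, -0.5, 0.4]
grip_width: 0.0642
finger_force: 0.0
```

```bash
python3 - <<'E'
from pnp import *
np.set_printoptions(suppress=True,precision=4)
s=sense(); R=s["tool_rot"]; print(s["eef_pos"],R.tolist(),s["q"].round(1))
for n in("wrist","top","scene"):
    c=cam(n); save(c,f"pics/a_{n}.png"); pickle.dump((c,s),open(f"a_{n}.pkl","wb"))
E
```

```text
[ 0.5134 -0.1668  0.19  ] [[0.9866237711796244, -0.16292566899731925, 0.005362884025617667], [-0.1629019311462837, -0.9866315294683216, -0.00460281303247003], [0.0060411068611411056, 0.0036676205878436257, -0.9999750264817198]] [-23.6  -5.4 111.3  -0.1  73.8  75.8]
```

Emit:
servo_tool([
  [[0.25,-0.15,0.4,-0.1,0,0,0],[0.25,-0.36,0.97,-0.2,0,0,0],[0.25,-0.36,0.97,-0.2,0,0,0]],
])

```text
clock: 13.85
eef_pos: [0.4565, -0.2575, 0.2017]
tool_rot: [[0.986, -0.166, -0.008], [-0.166, -0.986, 0.0], [-0.008, 0.001, -1.0]]
force: [0.4, 0.9, -0.4]
grip_width: 0.0642
finger_force: 0.0
```

Emit:
servo_tool([
  [[0.25,-0.15,0.4,-0.1,0,0,0],[0.25,-0.36,0.97,-0.2,0,0,0],[0.25,-0.36,0.97,-0.2,0,0,0],[0.25,-0.36,0.97,-0.2,0,0,0]],
])

```text
clock: 14.25
eef_pos: [0.4064, -0.3456, 0.2216]
tool_rot: [[0.986, -0.166, -0.007], [-0.166, -0.986, 0.002], [-0.008, -0.001, -1.0]]
force: [0.0, -0.2, -1.1]
grip_width: 0.064
finger_force: 0.0
```

```bash
python3 - <<'E'
from pnp import *
c=cam("wrist"); s=sense(); save(c,"pics/k1.png"); pickle.dump((c,s),open("k1.pkl","wb")); print(s["eef_pos"],s["tool_rot"].round(4).tolist(),s["clock"])
im=cv2.imread("pics/k1.png"); k=cv2.imread("pics/a_wrist.png")
o=np.zeros((600,800,3),np.uint8); r=lambda im,k:cv2.resize(im,None,fx=k,fy=k,interpolation=cv2.INTER_CUBIC)
o[:400,:600]=r(im[100:233,150:350],3)[:400]; o[400:,:]=np.vstack([r(k[60:260,80:420],1)]+[]) [:200,:340].copy() if False else 0
x=r(k[60:260,80:420],1); 
o[400:600,:340]=x; o[400:600,340:800]=r(im[0:200,20:480],1)
cv2.imwrite("pics/k1z.png",o)
E
```

```text
[ 0.40694611 -0.34441537  0.22131948] [[0.9864, -0.1644, -0.0075], [-0.1643, -0.9864, 0.0028], [-0.0079, -0.0016, -1.0]] 14.3Traceback (most recent call last):
  File "<stdin>", line 5, in <module>
ValueError: could not broadcast input array from shape (399,600,3) into shape (400,600,3)
```

```bash
python3 - <<'E'
from pnp import *
im=cv2.imread("pics/k1.png"); k=cv2.imread("pics/a_wrist.png")
o=np.zeros((600,800,3),np.uint8); r=lambda im,k:cv2.resize(im,None,fx=k,fy=k,interpolation=cv2.INTER_CUBIC)
o[:390,:600]=r(im[100:230,150:350],3)
o[392:592,:340]=k[60:260,80:420]; o[392:592,340:800]=im[0:200,20:480]
cv2.imwrite("pics/k1z.png",o)
E
```

```text
(no output)
```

View pics/k1z.png

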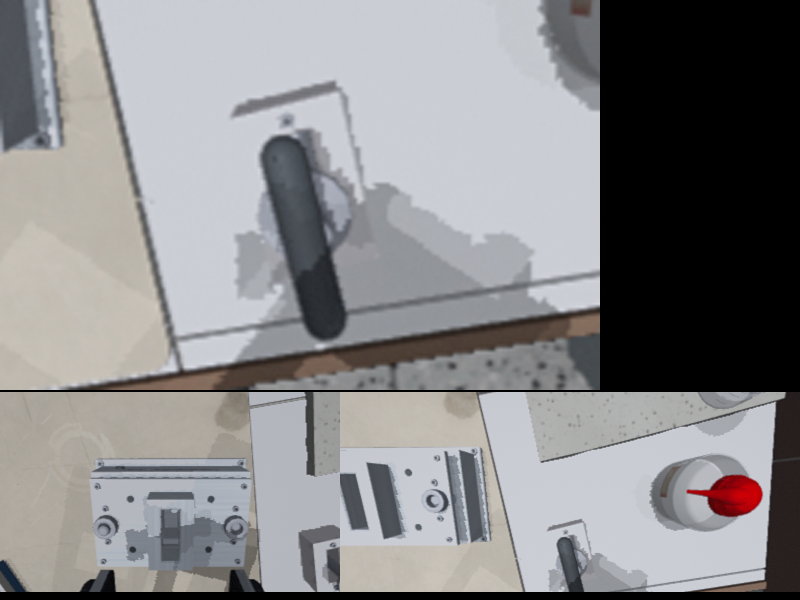

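The last picture shows the lid seated with a pin visible in each collar. The key bar runs from (279,135) to (328,341) in the 3x crop, and the wash bottle stands at the right. Now the bar's pose.

```bash
python3 - <<'E'
from pnp import *
np.set_printoptions(suppress=True,precision=4)
c,_=pickle.load(open("k1.pkl","rb")); s=sense()
P=lambda x,y:((x+.5)/3-.5+150,(y+.5)/3-.5+100)
a,b=[onplane(c,*P(*p),.106) for p in((279,135),(328,341))]; d=a-b; print(a,b,"len",np.linalg.norm(d),"yaw",np.degrees(np.arctan2(d[1],d[0])),"mid",(a+b)/2)
# mask bar for refinement
g=cv2.cvtColor(c["image"],cv2.COLOR_RGB2GRAY); m=(g<85).astype(np.uint8); m[:, :225]=0; m[:,275:]=0; m[:135]=0; m[217:]=0
n,l,st,ce=cv2.connectedComponentsWithStats(m); i=1+np.argmax(st[1:,4]); print(st[i],ce[i]); r=cv2.minAreaRect(np.argwhere(l==i)[:,::-1].astype(np.float32)); print(r)
q=onplane(c,*r[0],.106); print("rect mid",q); bx=cv2.boxPoints(r); W=np.array([onplane(c,*p,.106) for p in bx]); print([np.linalg.norm(W[i]-W[(i+1)%4]).round(4) for i in range(4)]); e=max([W[1]-W[0],W[2]-W[1]],key=np.linalg.norm); yaw=np.degrees(np.arctan(e[1]/e[0])); print("yaw",yaw)
print("bottle",onplane(c,410,103,.165))
mid=((a+b)/2+q)/2
y=np.radians(yaw); T=np.array([[np.cos(y),np.sin(y),0],[np.sin(y),-np.cos(y),0],[0,0,-1]]); R=s["tool_rot"]
print("rot/360",Ro.from_matrix(R.T@T).as_rotvec(degrees=True)/360,"shift",R.T@(np.array([q[0],q[1],.092])-s["eef_pos"]),s["eef_pos"])
E
```

```text
[ 0.4446 -0.3433  0.106 ] [ 0.3728 -0.3473  0.106 ] len 0.07181736652106256 yaw 3.180784330019555 mid [ 0.4087 -0.3453  0.106 ]
[238 145  28  68 875] [251.8274 180.9657]
((251.9117889404297, 178.64706420898438), (69.1226577758789, 16.492422103881836), 75.96376037597656)
rect mid [ 0.4104 -0.3463  0.106 ]
[np.float64(0.0154), np.float64(0.0701), np.float64(0.0168), np.float64(0.0705)]
yaw 4.438396764323911
bottle [ 0.4639 -0.4651  0.165 ]
rot/360 [-0.0004  0.0012 -0.0386] shift [0.0048 0.0015 0.1293] [ 0.4069 -0.3444  0.2213]
```

Emit:
servo_tool([
  [[0.5,0.01,0,0.2,0,0,-0.018],[0.5,0.02,0.01,0.5,0,0.001,-0.037],[0.5,0.036,0.012,0.8,0,0.001,-0.037],[0.5,0.036,0.012,0.8,0,0.001,-0.037],[0.5,0.036,0.012,0.8,0,0.001,-0.037]],
])

```text
clock: 14.8
eef_pos: [0.4104, -0.345, 0.1418]
tool_rot: [[0.998, 0.07, -0.002], [0.07, -0.998, 0.002], [-0.002, -0.002, -1.0]]
force: [0.2, -0.4, 0.9]
grip_width: 0.0428
finger_force: 0.0
```

```bash
python3 - <<'E'
from pnp import *
np.set_printoptions(suppress=True,precision=4)
s=sense(); R=s["tool_rot"]; print(s["eef_pos"],R.tolist(),s["grip_width"]); print(R.T@(np.array([.4093,-.3458,.089])-s["eef_pos"]), np.degrees(np.arctan2(R[1,0],R[0,0])))
E
```

```text
[ 0.4104 -0.345   0.1418] [[0.997521091145307, 0.07034708819620293, -0.0017204367445965787], [0.07035100342934052, -0.9975195723640731, 0.0023321807567228113], [-0.001552107200366741, -0.002447433944513351, -0.9999958005063451]] 0.042808521725026645
[-0.0011  0.0009  0.0528] 4.03415280353165
```

Emit:
servo_tool([
  [[0.5,-0.01,0.01,0.2,0,0,0],[0.5,-0.01,0.01,0.4,0,0,0],[0.5,-0.01,0.01,0.5,0,0,0],[0.5,-0.01,0.01,0.53,0,0,0],[0.5,-0.01,0.01,0.53,0,0,0]],
])

```text
clock: 15.3
eef_pos: [0.4097, -0.3479, 0.0905]
tool_rot: [[0.998, 0.069, 0.001], [0.069, -0.998, -0.0], [0.001, 0.0, -1.0]]
force: [0.2, -0.1, 0.7]
grip_width: 0.0425
finger_force: 0.0
```

Emit:
servo_tool([
  [[0.7,0,0,0,0,0,0],[0.85,0,0,0,0,0,0],[0.95,0,0,0,0,0,0],[0.95,0,0,0,0,0,0],[0.95,0,0,0,0,0,0],[0.95,0,0,0,0,0,0]],
], grip_force=80)

```text
clock: 15.9
eef_pos: [0.4099, -0.3484, 0.0911]
tool_rot: [[0.998, 0.069, 0.001], [0.069, -0.998, -0.001], [0.001, 0.001, -1.0]]
force: [-1.2, 0.3, 5.1]
grip_width: 0.0124
finger_force: 78.0
```

Emit:
servo_tool([
  [[0.95,0,0,-0.03,0,0,0],[0.95,0,0,-0.1,0,0,0],[0.95,0,0,-0.25,0,0,0],[0.95,0,0,-0.5,0,0,0],[0.95,0,0,-0.75,0,0,0],[0.95,0,0,-1,0,0,0],[0.95,0,0,-1,0,0,0]],
])

```text
clock: 16.6
eef_pos: [0.411, -0.3496, 0.1951]
tool_rot: [[0.998, 0.069, 0.006], [0.069, -0.998, -0.006], [0.006, 0.007, -1.0]]
force: [0.3, 0.8, -1.3]
grip_width: 0.0124
finger_force: 78.5
```

Emit:
servo_tool([
  [[0.95,0,0,-0.2,0,0,0],[0.95,0,0,-0.45,0,0,0],[0.95,0,0,-0.6,0,0,0],[0.95,0,0,-0.6,0,0,0],[0.95,0,0,-0.6,0,0,0]],
])

```text
clock: 17.1
eef_pos: [0.409, -0.3475, 0.2487]
tool_rot: [[0.998, 0.069, -0.001], [0.069, -0.998, 0.001], [-0.001, -0.001, -1.0]]
force: [-1.3, -0.0, -2.1]
grip_width: 0.0127
finger_force: 78.4
```

```bash
python3 - <<'E'
from pnp import *
np.set_printoptions(suppress=True,precision=4)
s=sense(); R=s["tool_rot"]; print(s["eef_pos"],R.tolist(),s["grip_width"],s["force"],s["q"].round(1))
for n in("wrist","scene","top"):
    c=cam(n); save(c,f"pics/b_{n}.png"); pickle.dump((c,s),open(f"b_{n}.pkl","wb"))
    print(n,"bar",proj(c,s["eef_pos"]+R@[0,0,-.016]).round(1),"foot",proj(c,s["eef_pos"]+R@[0,0,.084]).round(1))
E
```

```text
[ 0.409  -0.3475  0.2487] [[0.9976406952016381, 0.06864534165760432, -0.0009275485448105529], [0.06864622731071422, -0.9976406042236712, 0.000959312375513849], [-0.0008595077649180977, -0.001020721773472, -0.9999991096863352]] 0.01267662347102153 [-1.27   -0.0216 -2.0846] [-46.1  -7.9 107.8  -0.   80.2  40. ]
wrist bar [252.3 259.5] foot [252.1 194.6]
scene bar [331.9 133.6] foot [328.6 159.7]
top bar [347.5 225.9] foot [339.2 228.1]
```

Emit:
servo_tool([
  [[0.95,0.15,-0.25,0,0,0,0],[0.95,0.35,-0.55,0,0,0,0],[0.95,0.55,-0.88,0,0,0,0],[0.95,0.55,-0.88,0,0,0,0]],
])

```text
clock: 17.65
eef_pos: [0.459, -0.2528, 0.2483]
tool_rot: [[0.997, 0.073, -0.001], [0.073, -0.997, 0.003], [-0.001, -0.003, -1.0]]
force: [-0.3, -0.8, -1.6]
grip_width: 0.0122
finger_force: 78.8
```

```bash
python3 - <<'E'
from pnp import *
c=cam("wrist"); save(c,"pics/d_wrist.png")
E
```

Emit:
servo_tool([
  [[0.95,0.15,-0.25,0,0,0,0.0186],[0.95,0.35,-0.55,0,0,0,0.0372],[0.95,0.5,-0.8,0,0,0,0.0372],[0.95,0.55,-0.88,0,0,0,0.0372],[0.95,0.55,-0.88,0,0,0,0.0372],[0.95,0.55,-0.88,0,0,0,0.0372]],
])

```text
clock: 18.3
eef_pos: [0.5064, -0.1656, 0.2492]
tool_rot: [[0.986, -0.165, -0.001], [-0.165, -0.986, -0.0], [-0.001, 0.0, -1.0]]
force: [0.5, 0.1, -2.1]
grip_width: 0.0122
finger_force: 78.8
```

```bash
python3 - <<'E'
from pnp import *
np.set_printoptions(suppress=True,precision=4)
s=sense(); R=s["tool_rot"]; c=cam("wrist"); save(c,"pics/e_wrist.png"); pickle.dump((c,s),open("e.pkl","wb"))
print(s["eef_pos"],s["force"],"res",R.T@(np.array([.5065,-.165,.2])-s["eef_pos"]),"yaw",np.degrees(np.arctan2(R[1,0],R[0,0])),R[:,2])
I=np.stack([cv2.imread(f"pics/{k}_wrist.png").astype(float) for k in "bde"]); sd=I.std(0).max(-1); m=(cv2.blur(sd,(3,3))<6).astype(np.uint8)
cv2.imwrite("pics/m.png",m*255)
for v in range(150,262,4):
    row=m[v,200:305]; print(v,"".join("#" if x else "." for x in row))
# pixel scale reference
for dz in(-.016,.0,.018,.074,.084): print(dz,proj(c,s["eef_pos"]+R@[0,0,dz]).round(1))
E
```

```text
[ 0.5064 -0.1656  0.2492] [ 0.4526  0.1036 -2.1249] res [ 0.0001 -0.0006  0.0492] yaw -9.486730967800552 [-0.0012 -0.0002 -1.    ]
150 .........................................................................................................
154 .........................................................................................................
158 .........................................................................................................
162 .........................................................................................................
166 .........................................................................................................
170 .........................................................................................................
174 .........................................................................................................
178 .........................................................................................................
182 .....................................................................................
[... 1509 characters left out ...]
#############......................................
242 .....................................##############################..........#######.....................
246 .................##########..........###############################.........##########..................
250 ................###########..........################################.........###########................
254 ...............###########..........#################################..........###########...............
258 ..............###########...........#################################..........###########...............
-0.016 [251.8 259.4]
0.0 [251.8 243.9]
0.018 [251.8 229.7]
0.074 [251.8 198.7]
0.084 [251.8 194.6]
```

```bash
python3 - <<'E'
import cv2,numpy as np
I=[cv2.imread(f"pics/{k}_wrist.png",0).astype(int) for k in "be"]
for g in I:
    print()
    for v in range(160,264,4): print(v," ".join("%3d"%x for x in g[v,208:300:4]))
E
```

```text
160 217 217 216 216 216 217 217 217 217 206 215 217 179 216 215 213 217 217 216 217 217 216 217
164 217 217 217 217 217 217 216 216 217 205 217 216 158 147 144 161 217 217 216 216 217 217 216
168 217 216 216 216 216 217 216 217 216 205 206 216 133 147 149 160 159 159 217 216 217 217 216
172 216 216 217 216 217 216 217 216 217 152 128 133 124 164 165 161 160 165 185 217 216 217 216
176 217 216 217 217 217 216 216 216 217 183 192 188 145 164 165 161 159 183 184 188 217 217 216
180 217 216 216 216 216 216 217 216 217 184 191 152 125 164 164 160 158 160 184 184 183 206 216
184 216 216 216 216 217 186 183 216 183 181 171 108 109 164 164 159 160 159 160 184 184 183 183
188 217 216 217 216 217 183 184 160 160 165 172 110 108 159 160 159 160 159 160 173 185 184 183
192 216 216 216 216 217 184 184 183 159 166 131 103 107 160 160 159 158 159 160 159 175 184 184
196 218 217 217 217 217 184 184 169 160  86  55  45  59 161 159 159 159 158 159 160 158 174 184
200 216 216 204 174 158 134 116 113 106  60  71  75  66  50 159 160 159 160 159 159 160 160 177
204 217 216 216 217 185 160 160 162  61  77 
[... 3192 characters left out ...]
  69  88 161 160 162 161 159
236 162 165 163 162 174  83  68  67  52  36  39  37  37  38  34  68  68  84 160 157 159 160 158
240 164 164 165 161 171  72  69  70  32  37  41  39  39  37  33  68  67 125 157 156 159 158 160
244 164 164 127  16  18  65  68  61  35  38  39  39  36  35  34  66  69  68  18  18 143 159 158
248 164 164  21  15  14  68  69  51  26  37  39  40  39  36  21  64  67  68  15  15  27 160 160
252 164 165  14  20  17  68  68  40  27  38  38  40  38  37  19  60  68  69  19  15  15 162 161
256 166 145  16  17  20  69  67  34  28  37  38  39  39  36  22  39  67  69  17  18  16 151 136
260 174  89  17  12  40  67  68  19  29  37  38  39  38  35  22  29  69  67  29  15  17  90  85
```

The key hangs upright and centred: bar end at v≈195 and head end at v≈172, both as predicted. I'll lower it.

Emit:
servo_tool([
  [[0.95,0,0,0.15,0,0,0],[0.95,0,-0.003,0.35,0,0,0],[0.95,0,-0.003,0.48,0,0,0],[0.95,0,-0.003,0.52,0,0,0],[0.95,0,-0.003,0.52,0,0,0]],
])

```text
clock: 18.85
eef_pos: [0.5062, -0.1644, 0.1964]
tool_rot: [[0.986, -0.165, -0.002], [-0.165, -0.986, 0.001], [-0.002, -0.001, -1.0]]
force: [1.2, 0.1, -1.5]
grip_width: 0.0124
finger_force: 78.8
```

Emit:
servo_tool([
  [[0.95,0,0,0.04,0,0,0],[0.95,0,0,0.08,0,0,0],[0.95,0,0,0.12,0,0,0],[0.95,0,0,0.12,0,0,0],[0.95,0,0,0.12,0,0,0]],
])

```text
clock: 19.35
eef_pos: [0.5069, -0.1643, 0.1857]
tool_rot: [[0.986, -0.164, -0.0], [-0.164, -0.986, 0.0], [-0.0, 0.0, -1.0]]
force: [-1.3, -0.2, -2.5]
grip_width: 0.0124
finger_force: 78.7
```

Foot is about 7 mm into the hub slot with no contact. Continuing.

Emit:
servo_tool([
  [[0.95,0,0,0.05,0,0,0],[0.95,0,0,0.1,0,0,0],[0.95,0,0,0.15,0,0,0],[0.95,0,0,0.2,0,0,0],[0.95,0,0,0.25,0,0,0],[0.95,0,0,0.3,0,0,0],[0.95,0,0,0.35,0,0,0],[0.95,0,0,0.35,0,0,0]],
])

```text
clock: 20.15
eef_pos: [0.5064, -0.1641, 0.1496]
tool_rot: [[0.986, -0.164, -0.002], [-0.164, -0.986, 0.001], [-0.002, -0.001, -1.0]]
force: [-0.4, -1.0, -1.3]
grip_width: 0.0123
finger_force: 78.6
```

Emit:
servo_tool([
  [[0.95,0,0,0.03,0,0,0],[0.95,0,0,0.06,0,0,0],[0.95,0,0,0.09,0,0,0],[0.95,0,0,0.12,0,0,0],[0.95,0,0,0.12,0,0,0]],
])

```text
clock: 20.65
eef_pos: [0.5066, -0.164, 0.138]
tool_rot: [[0.986, -0.164, -0.001], [-0.164, -0.986, 0.001], [-0.001, -0.001, -1.0]]
force: [-0.5, 0.2, -1.1]
grip_width: 0.0125
finger_force: 78.6
```

Emit:
servo_tool([
  [[0.95,0,0,0.03,0,0,0],[0.95,0,0,0.06,0,0,0],[0.95,0,0,0.08,0,0,0],[0.95,0,0,0.08,0,0,0],[0.95,0,0,0.08,0,0,0]],
])

```text
clock: 21.15
eef_pos: [0.5067, -0.1644, 0.1304]
tool_rot: [[0.986, -0.164, -0.001], [-0.164, -0.986, 0.0], [-0.001, 0.0, -1.0]]
force: [-0.2, -0.4, -3.7]
grip_width: 0.0126
finger_force: 78.6
```

Emit:
servo_tool([
  [[0.95,0,0,0.02,0,0,0],[0.95,0,0,0.04,0,0,0],[0.95,0,0,0.04,0,0,0],[0.95,0,0,0.04,0,0,0]],
])

```text
clock: 21.55
eef_pos: [0.507, -0.1644, 0.1267]
tool_rot: [[0.986, -0.164, 0.0], [-0.164, -0.986, 0.0], [0.0, -0.0, -1.0]]
force: [0.2, -2.0, -1.4]
grip_width: 0.012
finger_force: 78.7
```

Emit:
servo_tool([
  [[0.95,0,0,0.02,0,0,0],[0.95,0,0,0.04,0,0,0],[0.95,0,0,0.05,0,0,0],[0.95,0,0,0.05,0,0,0],[0.95,0,0,0.05,0,0,0]],
])

```text
clock: 22.05
eef_pos: [0.5072, -0.1644, 0.1226]
tool_rot: [[0.986, -0.164, 0.0], [-0.164, -0.986, -0.0], [0.001, 0.0, -1.0]]
force: [-2.4, -0.9, 5.2]
grip_width: 0.0124
finger_force: 79.5
```

Emit:
servo_tool([
  [[0.95,0,0,0.02,0,0,0],[0.95,0,0,0.03,0,0,0],[0.95,0,0,0.03,0,0,0],[0.95,0,0,0.03,0,0,0]],
])

```text
clock: 22.45
eef_pos: [0.5074, -0.1644, 0.1203]
tool_rot: [[0.986, -0.164, 0.001], [-0.164, -0.986, -0.0], [0.001, 0.0, -1.0]]
force: [-3.5, 0.8, 9.5]
grip_width: 0.0124
finger_force: 79.9
```

Emit:
servo_tool([
  [[0.95,0,0,0.015,0,0,0],[0.95,0,0,0.025,0,0,0],[0.95,0,0,0.025,0,0,0],[0.95,0,0,0.025,0,0,0]],
])

```text
clock: 22.85
eef_pos: [0.5075, -0.1645, 0.1184]
tool_rot: [[0.986, -0.164, 0.001], [-0.164, -0.986, -0.0], [0.001, 0.0, -1.0]]
force: [-5.0, 1.0, 11.3]
grip_width: 0.0122
finger_force: 80.2
```

Emit:
servo_tool([
  [[0.95,-0.01,0,0.008,0,0,-0.015],[0.95,-0.01,0,0.008,0,0,-0.03],[0.95,-0.01,0,0.008,0,0,-0.045],[0.95,-0.01,0,0.008,0,0,-0.045]],
])

```text
clock: 23.25
eef_pos: [0.5068, -0.1648, 0.118]
tool_rot: [[0.993, 0.119, 0.002], [0.119, -0.993, -0.001], [0.001, 0.002, -1.0]]
force: [-4.1, 0.0, 10.9]
grip_width: 0.0123
finger_force: 80.2
```

```bash
python3 - <<'E'
from pnp import *
np.set_printoptions(suppress=True,precision=3)
s=sense(); print(s["eef_pos"],s["force"],s["ft_torque"],np.degrees(np.arctan2(*s["tool_rot"][[1,0],0])))
E
```

```text
[ 0.507 -0.165  0.118] [-4.066  0.044 10.89 ] [-0.206  0.841 -0.031] 6.84046514206771
```

Emit:
servo_tool([
  [[0.95,0,0,0,0,0,-0.02],[0.95,0,0,0,0,0,-0.04],[0.95,0,0,0,0,0,-0.06],[0.95,0,0,0,0,0,-0.08],[0.95,0,0,0,0,0,-0.1],[0.95,0,0,0,0,0,-0.1],[0.95,0,0,0,0,0,-0.1]],
])

```text
clock: 23.95
eef_pos: [0.5081, -0.1653, 0.1186]
tool_rot: [[0.734, 0.679, 0.005], [0.679, -0.734, -0.003], [0.002, 0.006, -1.0]]
force: [-1.8, -0.9, 11.1]
grip_width: 0.0123
finger_force: 80.0
```

```bash
python3 - <<'E'
from pnp import *
np.set_printoptions(suppress=True,precision=3)
s=sense(); print(s["eef_pos"],s["force"],s["ft_torque"],np.degrees(np.arctan2(*s["tool_rot"][[1,0],0])))
E
```

```text
[ 0.508 -0.165  0.119] [-1.765 -0.871 11.122] [-0.372  0.223  0.03 ] 42.76399925826565
```

Emit:
servo_tool([
  [[0.95,0,0,0,0,0,-0.02],[0.95,0,0,0,0,0,-0.04],[0.95,0,0,0,0,0,-0.06],[0.95,0,0,0,0,0,-0.08],[0.95,0,0,0,0,0,-0.105],[0.95,0,0,0,0,0,-0.105],[0.95,0,0,0,0,0,-0.105]],
])

```text
clock: 24.65
eef_pos: [0.5089, -0.1653, 0.1189]
tool_rot: [[0.164, 0.986, 0.007], [0.986, -0.164, -0.003], [-0.002, 0.008, -1.0]]
force: [0.1, -1.6, 10.4]
grip_width: 0.0125
finger_force: 79.9
```

```bash
python3 - <<'E'
from pnp import *
np.set_printoptions(suppress=True,precision=3)
s=sense(); print(s["eef_pos"],s["force"],s["ft_torque"],np.degrees(np.arctan2(*s["tool_rot"][[1,0],0])))
E
```

```text
[ 0.509 -0.165  0.119] [ 0.118 -1.605 10.351] [-0.219 -0.164  0.036] 80.55705945338707
```

Emit:
servo_tool([
  [[0.95,0,0,-0.01,0,0,0],[0.95,0,0,-0.02,0,0,0],[0.95,0,0,-0.03,0,0,0],[0.95,0,0,-0.03,0,0,0],[0.95,0,0,-0.03,0,0,0]],
])

```text
clock: 25.15
eef_pos: [0.5088, -0.1653, 0.1213]
tool_rot: [[0.164, 0.986, 0.007], [0.986, -0.164, -0.003], [-0.001, 0.008, -1.0]]
force: [1.7, -2.7, 6.1]
grip_width: 0.0123
finger_force: 79.5
```

Emit:
servo_tool([
  [[0.95,0,0,-0.01,0,0,0],[0.95,0,0,-0.015,0,0,0],[0.95,0,0,-0.015,0,0,0],[0.95,0,0,-0.015,0,0,0]],
])

```text
clock: 25.55
eef_pos: [0.5081, -0.1649, 0.1218]
tool_rot: [[0.164, 0.986, 0.006], [0.986, -0.164, -0.002], [-0.001, 0.006, -1.0]]
force: [4.4, -3.3, 5.8]
grip_width: 0.0125
finger_force: 79.2
```

Emit:
servo_tool([
  [[0.95,0,0,-0.01,0,0,0],[0.95,0,0,-0.015,0,0,0],[0.95,0,0,-0.015,0,0,0],[0.95,0,0,-0.015,0,0,0]],
])

```text
clock: 25.95
eef_pos: [0.5076, -0.1647, 0.1221]
tool_rot: [[0.164, 0.986, 0.004], [0.986, -0.164, -0.001], [-0.001, 0.005, -1.0]]
force: [5.8, -2.8, 2.3]
grip_width: 0.0121
finger_force: 78.7
```

```bash
python3 - <<'E'
from pnp import *
np.set_printoptions(suppress=True,precision=4)
s=sense(); print(s["eef_pos"],s["force"],s["ft_torque"],np.degrees(np.arctan2(*s["tool_rot"][[1,0],0])),s["tool_rot"][:,2])
E
```

```text
[ 0.5076 -0.1647  0.1221] [ 5.7877 -2.809   2.2688] [-0.5172 -1.0781  0.0138] 80.5362444079349 [ 0.0044 -0.0014 -1.    ]
```

Height now stays at 122 mm (bar about 137 mm) while the force drops, so the head is resting in the recess. Releasing.

Emit:
servo_tool([
  [[0.9,0,0,0,0,0,0],[0.75,0,0,0,0,0,0],[0.6,0,0,0,0,0,0],[0.5,0,0,0,0,0,0],[0.5,0,0,0,0,0,0],[0.5,0,0,0,0,0,0]],
], grip_force=20)

```text
clock: 26.55
eef_pos: [0.5056, -0.1639, 0.1209]
tool_rot: [[0.164, 0.986, -0.001], [0.986, -0.164, 0.001], [0.001, -0.001, -1.0]]
force: [-0.3, -0.3, 0.6]
grip_width: 0.0427
finger_force: 0.0
```

Emit:
servo_tool([
  [[0.5,0,0,-0.1,0,0,0],[0.5,0,0,-0.3,0,0,0],[0.5,0,0,-0.6,0,0,0],[0.5,0,0,-1,0,0,0],[0.5,0,0,-1,0,0,0]],
])

```text
clock: 27.05
eef_pos: [0.5092, -0.1655, 0.2294]
tool_rot: [[0.164, 0.986, 0.011], [0.986, -0.164, -0.005], [-0.003, 0.012, -1.0]]
force: [0.5, -0.7, 1.4]
grip_width: 0.0425
finger_force: 0.0
```

```bash
python3 - <<'E'
from pnp import *
np.set_printoptions(suppress=True,precision=4)
s=sense(); print(s["eef_pos"],s["force"],s["clock"])
c=cam("wrist"); save(c,"pics/f_wrist.png"); pickle.dump((c,s),open("f.pkl","wb"))
g=cv2.cvtColor(c["image"],cv2.COLOR_RGB2GRAY)
print("expected bar ends",[proj(c,np.array([.5065,-.165,.137])+k*np.array([.165,.986,0])*.0355).round(0) for k in(-1,0,1)])
for v in range(100,256,5): print(v," ".join("%3d"%x for x in g[v,200:304:4]))
E
```

```text
[ 0.5092 -0.1655  0.2294] [ 0.5226 -0.6924  1.3682] 27.05
expected bar ends [array([249., 228.]), array([249., 192.]), array([249., 153.])]
100 171 178 188 188 187 187 187 188 187 188 188 187 187 187 187 188 187 187 188 187 187 187 187 166 181 178
105 173 170 187 188 187 187 187 187 187 187 188 180 127 174 188 187 187 187 187 187 187 188 187 163 178 180
110 172 162 158 139 187 187 187 187 187 187 151 159 100 153 159 188 187 187 187 188 187 134 172 161 174 172
115 165 155 187 188 187 187 187 167  89 183 164 124 167 122 162 186  94 182 187 187 188 187 187 170 172 171
120 162 139 187 188 187 187 188 188 190 188 157 116 161 113 160 188 188 188 187 188 187 187 188 165 170 171
125 162 149 187 188 187 187 188 189 188 187 187 149 159 147 184 188 187 188 187 188 188 187 188 155 171 171
130 164 161 187 187 187 188 188 188 188 188 187 188 188 188 188 188 188 187 187 188 188 188 188 154 172 173
135 162 161 188 187 187 188 163 189 188 187 187 188 188 188 188 187 188 188 169 189 188 187 187 164 175 172
140 164 162 188 187 187 187  75 188 188 188 187 188 188 188 187 188 188 188  76 179 188 188 188 
[... 1795 characters left out ...]
  38 152 183 129 181 180 184 152 182 188 187 188 188
230 107 106 124 143  95 143 144 188 186 184 157 132 127  86 152 184 184 182 180 183 150 181 188 188 188 187
235 100  66  68   4 155 188 188 187 188 188 188 182 155 175 188 188 188 188 187 188 188 187 187   4  75  75
240  73  67  46   7 189 188 187 188 187 188 188 187 188 188 187 187 187 187 188 187 188 187 189  10  72  79
245  68  69  18  11 189 188 188 188 188 188 187 188 188 188 188 187 188 188 187 188 188 188 189  11  23  79
250  68  69  13   5 182 187 188 187 187 188 187 188 188 188 188 187 187 187 188 187 188 188 167  10  12  78
255  68  39  12   9 175 188 188 187 188 188 187 187 187 188 187 188 188 187 187 187 187 188 151  14  12  64
```

```bash
python3 -c "
from rig import *
print(sign_off())"
```

```text
the job is handed in; nothing more can be done
None
```

The job is handed in: the lid is seated over both guide pins and the T-key is turned a quarter turn, with its bar at the locked height of about 137 mm. The gripper is open and clear and I saw no contact with the other things, though I made no final picture check of them and `sign_off()` returned no verdict.

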